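Index the gauge table to the wedge gauge and lock it

ROBOT

A 7-joint arm with a two-finger parallel gripper is mounted at the origin on the work surface. World frame = base frame: x ahead of the robot, y to its left, z up, the work surface at z = 0. Lengths are in mm, angles in rad, forces in N, time in s.
With the tool pointing down it reaches from about 400 to 900 mm from the base axis. Payload 5.6 kg.
Tool frame: the origin (TCP) lies midway between the tips of the shut fingers; the grasp point (between the pads) lies env.hold_point_z behind it (env.hold_point_z is the distance from the TCP to the grasp point, in mm); z points along the fingers, y is the line along which they close (so a half turn about z gives the same grasp; the last joint's range is limited). The gripper opens to 92 mm and grips with 3 to 60 N. Pads are 20 mm wide; open, the fingers measure 128 mm over their backs; the gripper's body (75 mm by 189 mm) begins 69 mm behind the grasp point.
Start: joints at [-1.359, 0.468, -0.012, 1.603, 0.006, 1.071, -0.056], TCP at [163.875, 629.01, 214.592] pointing down, gripper open.
Joint ranges: [-2.53, 2.53], [-0.31, 2.02], [-1.57, 1.55], [0.28, 2.44], [-1.29, 4.43], [0.15, 1.84], [-2.92, 2.92]. Speed limits (rad/s): [2.57, 2.57, 3.14, 3.14, 3.14, 3.14, 3.14].

INTERFACE

Orientations are given as [roll, pitch, yaw] about the fixed x, y, z axes, in that order (R = Rz(yaw) Ry(pitch) Rx(roll)).
In Python, from cell import env gives the robot as it stands.
- The arm moves only by the tool send_rows, never from a script. Its argument "targets" is a list of rows, each a list of 2 entries, a list of its own where there are three numbers: the shift along the tool's x, y, z in m, then the turn, a rotation vector about the tool's x, y, z in rad. A call has 1 to 12 rows; each row shifts and turns the commanded pose from where the row before left it, along the tool's axes as they then stand; what a row does not reach is not made up. A row lasts 1/10 s, in which the tool goes at most 50 mm and 8.59 degrees, less where a joint would pass 70% of its speed; a pose out of reach is approached as far as the arm can. A call with a gripper value outside its range is refused whole. "jaw" is the finger opening in m, from 0 to 0.0919, set as the call begins (left out, the last holds). The fingers move at their own pace and stop on an object; "newtons" is the grip in N (left out, the last holds). Time passes only in rows, so rows that do not move let the fingers close. It gives the time, the measured TCP pose, the force, the opening and the grip force at its end, in the units of the state.
- env.sense(): the state, without advancing time (a new reading comes with each control period).
- env.read_camera(name): name is "side" or "top"; returns the picture (480x640x3 uint8, red, green, blue); there is no depth.
- env.calibration(name): a dict with "intrinsics" (3x3 intrinsics, pixels), "distortion" ([k1, k2, p1, p2, k3] as OpenCV has them; the pictures are not rectified), "eye" and "orientation" of the camera in the world. Camera axes: x right, y down, z forward; pixel columns grow to the right and rows downward; lengths in mm; the calibration is good to about 2 mm. A picture is of the moment at which its call begins. calibration takes no time and is no camera call.
- env.finish_job(): hands the job in; it is judged then, once.
The state is a dict: "time_s": time; "qpos": joint angles; "joint_velocities": joint speeds; "joint_torque": joint torques, N m; "eef_pos": TCP position; "ee_rot": TCP orientation; "ft_force": force on the tool from outside, world axes, zero at the start; "moment": the same for the moment, N m; "width": finger opening in mm; "gripper_force": force on a finger pad.
Only numpy, scipy, OpenCV 4.12 (cv2) and the standard library are available. Lean on these libraries where they do the work, as an engineer would, in place of code of your own. Each camera call takes 0.05 s, during which the arm holds its last target. There are 200 camera calls.

TASK

Turn the round indexing table by its upright handle until the flat wedge gauge on it points straight at the nose of the lock arm, then swing the lock arm in by its knob so that its nose sits fully home in the notch at the wedge's tip, and let go. Do not push against the lamp whose shade hangs over the table, and leave the loose things around it where they stand.

Things in the scene. Friction and masses are not known exactly. Their poses are not given: they have to be found in the camera images.
- indexer: fixed indexing stand: iron plate 290 x 290 x 14 mm on the slate (-125 to +165 mm along its own x and y). Origin at slate height on the disc's turning axis; x points away from the robot to the lamp post, y left to the lock arm. Its steel disc is 200 mm across, top 60 mm above the slate, with eight rim notches 14 mm wide, 12 mm deep, 45 degrees apart
- turntable (a joint): disc angle, rad: 0 when the wedge gauge points along the stand's +y, straight at the lock arm's nose; grows clockwise seen from above. Starts negative (turn the disc clockwise). It stays where it is left; stops at -1.7 and 0.9
- handle (a point): grip point of the disc's upright handle, a dark round post of diameter 18 mm, 78 mm from the disc's axis, 60 to 125 mm above the slate (26 mm wide collar up to 68); this point is on its centre line at 105 mm. It stands 60 degrees anticlockwise of the wedge gauge: at angle 0 it is at (-67.5, 39) mm in the stand's x, y
- wedge_tip (a point): narrow outer end of the flat wedge gauge screwed to the disc, at a notch, 88 mm from the axis, 70 mm above the slate. The gauge is 60 mm long, narrows outwards from about 20 to 9 mm and is 10 mm tall. The other gauges on the disc (ring, round plug, square block) are under 23 mm tall
- lock (a joint): lock arm angle, rad: 0 with its nose fully home in a notch, growing to 0.75 as it swings out (clockwise from above, knob towards the stand's +y); clear of the disc above 0.2. Starts out, stays where left. Pivot at (75, 98) mm in the stand's x, y; the round-ended nose, 10 mm wide, is at (0, 96) mm when home. It goes home only with a notch in line
- knob (a point): grip point of the lock arm's upright round brass knob, a post 16 mm in diameter, from 64 to 106 mm above the slate; this point is on its centre line at 90 mm, 134 mm from the arm's pivot. Home, it is at (-55, 130) mm in the stand's x, y.
- lamp: bakelite lamp fixed to the stand, same origin and axes. Its trough shade hangs over the disc's rear: -45 to +100 mm in the stand's x, -135 to +55 in y, underside 195 and top 243 mm above the slate. Brass post at (134, -40) mm. The handle stands just in front of the shade's front edge: an upright gripper there would strike the shade
- canister: screw-top brass canister, upright, 66 mm across, 83 mm tall; origin at the centre of its underside
- ashtray: chipped white enamel ashtray, a round bowl 110 mm across, 28 mm tall; origin at the centre of its underside
- scriber: cork-handled steel scribing point lying flat, 135 mm long, 16 mm thick; origin under its brass collar at mid-length, x along the steel point
- vblock: steel V-block 60 x 45 x 34 mm; origin at the centre of its underside
- loupe: black eye loupe, 42 mm across, 32 mm tall, standing; origin at the centre of its underside
- oiler: copper oil can with an upright spout, 60 mm across, 110 mm tall; origin at the centre of its underside

How it is judged (in metres and radians):
On the way:
1. the table is turned so that the wedge gauge points at the lock arm's nose (within 0.07 rad) (value of joint turntable between -0.07 and 0.07 rad), for 0.1 s.
At the end, for the whole second after the job is handed in: The table stands at the wedge gauge's station (within 0.05 rad) with the lock arm's nose home in that notch (lock angle under 0.06 rad), both at rest (under 0.05 rad/s) (value of joint turntable between -0.05 and 0.05 rad and value of joint lock below 0.06 rad and velocity of joint turntable between -0.05 and 0.05 rad/s and velocity of joint lock between -0.05 and 0.05 rad/s); the robot touches nothing.
It fails at once if the robot pushes against the lamp with more than 15 N (contact force between any of the arm, the fingers and lamp above 15 N).
It fails at once if a loose thing is moved more than 20 mm (distance of any of canister, ashtray, scriber, vblock, loupe, oiler from where it was at the start of the episode above 0.02 m).
It also fails if it takes over 48 s, if anything falls off the work surface, if the arm or the gripper's body presses on something with over 40 N, if the wrist force passes 120 N, or if a joint passes its speed limit or range.

## Working session

There is one attempt and no reset: what is moved stays moved. The work goes in short steps, Python scripts to look and compute and a tool call to move; the robot and the scene stay as the last step left them, time stands still between calls to the robot, and variables do not carry over. Pictures are saved under pics/ and viewed, at most 10 in all, crops included, and the job is handed in when it is done.

Besides the shell and the picture viewer there is one more tool, called after ">>>" by a JSON object that holds its "api" and its "payload", one argument or row to a line. send_rows: Moves the arm, as the interface text tells. Its arguments: {"type":"object","properties":{"targets":{"type":"array","items":{"type":"array"}},"jaw":{"type":"number"},"newtons":{"type":"number"}},"required":["targets"]}

```bash
ls; mkdir -p pics; python3 - <<'E'
from cell import env
import cv2
for n in("side","top"):
    cv2.imwrite(f"pics/{n}0.png",env.read_camera(n)[:,:,::-1]); print(n,env.calibration(n))
print(env.hold_point_z); print(env.sense())
E
```

```text
pics
side {'intrinsics': array([[475.84320038,   0.        , 310.4142187 ],
       [  0.        , 475.84320038, 238.16897942],
       [  0.        ,   0.        ,   1.        ]]), 'distortion': array([-0.0913287,  0.       ,  0.       ,  0.       ,  0.       ]), 'eye': array([ 394.22635857, -674.0776759 ,  582.93271117]), 'orientation': array([-2.15676504,  0.00878452, -0.29455064])}
top {'intrinsics': array([[556.01346728,   0.        , 320.82682753],
       [  0.        , 556.01346728, 239.48096659],
       [  0.        ,   0.        ,   1.        ]]), 'distortion': array([-0.05443405,  0.        ,  0.        ,  0.        ,  0.        ]), 'eye': array([421.85750612,  67.81225594, 957.55828826]), 'orientation': array([-2.93832165e+00, -5.45233190e-04, -1.66812551e+00])}
18.700000000000003
{'time_s': 0.1, 'qpos': array([-1.35900788,  0.46827713, -0.01158585,  1.6035139 ,  0.00599697,
        1.07139427, -0.05629548]), 'joint_velocities': array([-0.00034757, -0.00105346,  0.00072272, -0.00310112, -0.00021766,
       -0.00123204, -0.00115954]), 'joint_torque': array([ 6.31144594e-04, -5.21650815e+01, -1.25782218e-02, -2.44363850e+01,
       -5.67751913e-02,  1.40369331e-02,  6.98850795e-05]), 'eef_pos': array([163.77106948, 628.49857034, 213.75066528]), 'ee_rot': array([-3.14003874e+00,  1.18511041e-04,  2.88672767e+00]), 'ft_force': array([ 0.63464415,  0.82490497, -0.68735247]), 'moment': array([-0.04112841,  0.00637938, -0.03904958]), 'gripper_force': 0.0, 'width': 92.11045468432886}
```

View pics/top0.png

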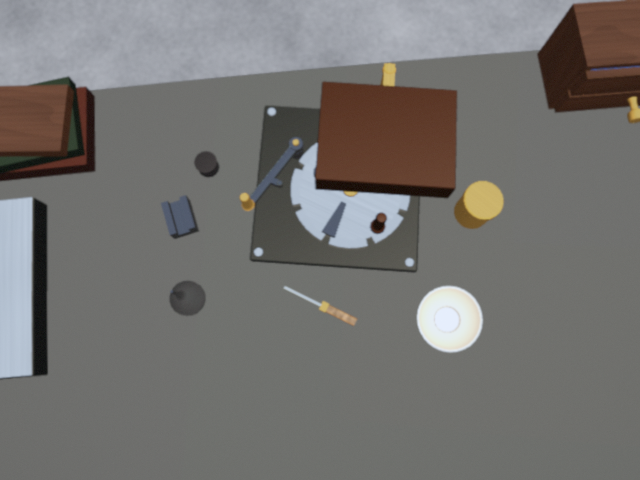

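View pics/side0.png

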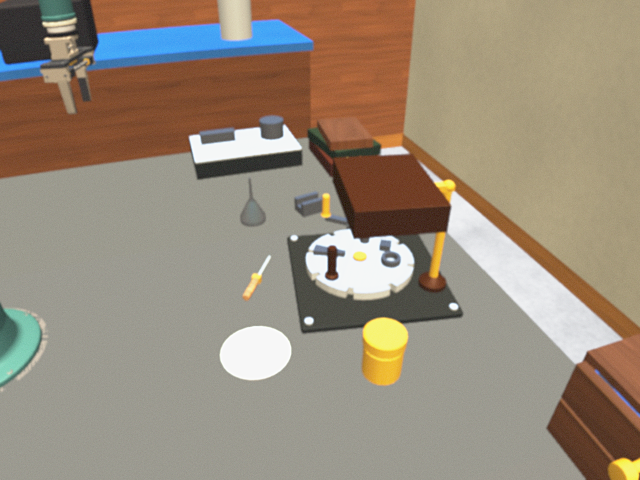

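The top view shows the stand bolts near (271,112), (258,252) and (409,262). The handle top is near (381,217), the knob top near (245,197), and the wedge runs from (342,205) out to (329,235). In the side view the bolts are near (294,239), (309,321) and (453,306), the handle top is near (332,249), and the knob top near (326,197).

```bash
cat > h.py <<'E'
import numpy as np, cv2
from cell import env
from scipy.spatial.transform import Rotation as R
def ray(n,p):
    c=env.calibration(n); u=cv2.undistortPoints(np.array(p,float).reshape(-1,1,2),c["intrinsics"],c["distortion"]).reshape(-1,2)
    d=np.c_[u,np.ones(len(u))]@R.from_euler('xyz',c["orientation"]).as_matrix().T
    return c["eye"],d
def onz(n,p,z):
    e,d=ray(n,p); return e+d*((z-e[2])/d[:,2])[:,None]
def tri(pt,ps):
    e1,d1=ray("top",pt);e2,d2=ray("side",ps);o=[];g=[]
    for a,b in zip(d1,d2):
        s=np.linalg.lstsq(np.c_[a,-b],e2-e1,rcond=None)[0]
        P,Q=e1+s[0]*a,e2+s[1]*b;o.append((P+Q)/2);g.append(np.linalg.norm(P-Q))
    return np.array(o),np.array(g)
def blob(m,c,r=12):
    w=np.zeros_like(m);cv2.circle(w,c,r,255,-1);m=cv2.bitwise_and(m,w)
    M=cv2.moments(m,True); return (M['m10']/M['m00'],M['m01']/M['m00'])
E
python3 - <<'E'
from h import *
np.set_printoptions(precision=1,suppress=True)
T=cv2.imread("pics/top0.png");S=cv2.imread("pics/side0.png")
gt=cv2.cvtColor(T,6);gs=cv2.cvtColor(S,6)
bt=[blob(cv2.inRange(gt,120,255),c,7) for c in[(271,112),(258,252),(409,262)]]
bs=[blob(cv2.inRange(gs,140,255),c,7) for c in[(294,239),(309,321),(453,306)]]
# order: far-left, near-left, near-right ; side: far-left(294,239)?
print(bt,bs)
B=onz("top",bt,17);print("top bolts z17",B)
print("side bolts z17",onz("side",bs,17))
print("handle,knob tops",tri([(381,217),(245,197)],[(332,249),(326,197)]))
# disc circle
m=cv2.inRange(gt,120,255);w=np.zeros_like(m);w[130:252,285:415]=255;m=cv2.bitwise_and(m,w)
c=max(cv2.findContours(m,0,1)[0],key=cv2.contourArea);P=onz("top",c.reshape(-1,2),60)[:,:2]
ce=np.array([470,40.])
print("disc minEnclosing",cv2.minEnclosingCircle(P.astype(np.float32)))
# save zooms
z=cv2.resize(T[90:270,230:430],None,fx=3,fy=3,interpolation=2);z2=cv2.resize(S[175:335,280:460],None,fx=3,fy=3,interpolation=2)
cv2.imwrite("pics/zt.png",z);cv2.imwrite("pics/zs.png",z2)
E
```

```text
[(271.25, 111.26785714285714), (258.02941176470586, 251.61764705882354), (409.02941176470586, 261.94117647058823)] [(293.73770491803276, 236.2295081967213), (308.43283582089555, 320.4776119402985), (453.42857142857144, 306.1746031746032)]
top bolts z17 [[860.6 115.1  17. ]
 [604.  158.1  17. ]
 [560.9 -98.3  17. ]]
side bolts z17 [[ 604.8  161.5   17. ]
 [ 559.9  -99.2   17. ]
 [ 815.9 -142.9   17. ]]
handle,knob tops (array([[619.7, -45.9, 118.3],
       [678.7, 164.4,  99.7]]), array([1.4, 0.2]))
disc minEnclosing ((687.25927734375, -7.852652549743652), 101.16593170166016)
```

View pics/zt.png

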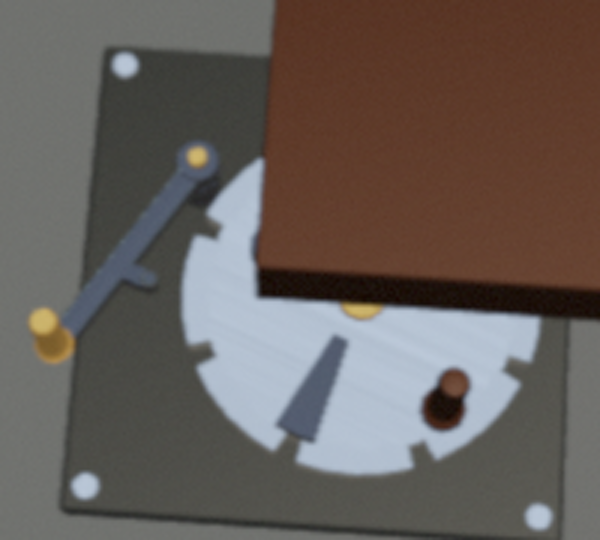

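View pics/zs.png

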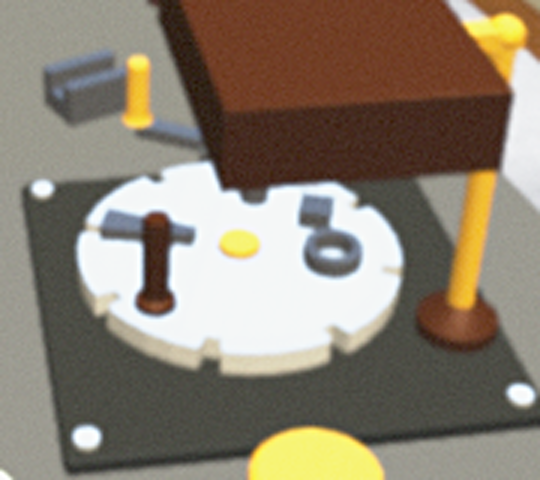

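The zooms agree: the disc centre is near the brass hub, and the handle sits to the right of the wedge. The wedge points to about (295,435) in the top zoom. The knob is at the lower left end of the lock arm. Bolts and disc fit give the stand at about (687.4, -8.0), yaw -0.166. The handle is at radius 77.6 from the axis (78 expected), and the turntable is at about -1.20.

```bash
cat >> h.py <<'E'
np.set_printoptions(precision=3,suppress=True)
O=np.array([687.4,-8.0,0]);RS=R.from_euler('z',-.166)
def w(x,y,z): return O+RS.apply([x,y,z])          # stand -> world
def tool(t): return RS*R.from_euler('z',np.pi)*R.from_euler('x',np.pi)*R.from_euler('y',-t)
def hold(p,t,back=0): return p+tool(t).apply([0,0,18.7-back])   # TCP for hold point p
def go(p,Rt,n=1):
    s=env.sense();Rc=R.from_euler('xyz',s["ee_rot"])
    print("d tool mm",Rc.inv().apply(p-s["eef_pos"])/n,"turn",(Rc.inv()*Rt).as_rotvec()/n,"n",n)
E
python3 - <<'E'
from h import *
print("oiler,scriber a,b,vblock,ashtray",onz("top",[(187,298),(285,288),(356,322),(178,216),(450,319)],10))
p=np.array([430,350,290.]);go(p,tool(0),10)
q=np.array([520,-30,260.]);print(tool(0).inv().apply(q-p)/10)
print("pre",hold(w(-60.5,-48.6,105),.873,120))
E
```

```text
oiler,scriber a,b,vblock,ashtray [[ 536.754  285.898   10.   ]
 [ 537.814  117.537   10.   ]
 [ 468.64     2.973   10.   ]
 [ 682.649  294.638   10.   ]
 [ 457.772 -156.482   10.   ]]
d tool mm [-32.785 -20.25   -7.59 ] turn [-0.     0.    -0.009] n 10
[-15.155 -35.99    3.   ]
pre [543.146 -33.109 170.088]
```

>>> {"api": "send_rows", "payload": {
  "targets": [
    [[-0.033,-0.02,-0.0076],[0,0,0]],
    [[-0.033,-0.02,-0.0076],[0,0,0]],
    [[-0.033,-0.02,-0.0076],[0,0,0]],
    [[-0.033,-0.02,-0.0076],[0,0,0]],
    [[-0.033,-0.02,-0.0076],[0,0,0]],
    [[-0.033,-0.02,-0.0076],[0,0,0]],
    [[-0.033,-0.02,-0.0076],[0,0,0]],
    [[-0.033,-0.02,-0.0076],[0,0,0]],
    [[-0.033,-0.02,-0.0076],[0,0,0]],
    [[-0.033,-0.02,-0.0076],[0,0,-0.09]]
  ],
  "jaw": 0.05,
  "newtons": 20
}}

```text
time_s: 1.1
eef_pos: [433.5, 350.9, 290.7]
ee_rot: [-3.141, -0.0, 2.979]
ft_force: [0.7, 0.1, 0.3]
width: 49.7
gripper_force: 0.0
```

>>> {"api": "send_rows", "payload": {
  "targets": [
    [[-0.015,-0.036,0.003],[0,0,0]],
    [[-0.015,-0.036,0.003],[0,0,0]],
    [[-0.015,-0.036,0.003],[0,0,0]],
    [[-0.015,-0.036,0.003],[0,0,0]],
    [[-0.015,-0.036,0.003],[0,0,0]],
    [[-0.015,-0.036,0.003],[0,0,0]],
    [[-0.015,-0.036,0.003],[0,0,0]],
    [[-0.015,-0.036,0.003],[0,0,0]],
    [[-0.015,-0.036,0.003],[0,0,0]],
    [[-0.015,-0.036,0.003],[0,0,0]],
    [[0,0,0],[0,0,0]]
  ]
}}

```text
time_s: 2.2
eef_pos: [521.7, -33.5, 260.2]
ee_rot: [-3.139, 0.0, 2.968]
ft_force: [-0.6, -0.7, 0.2]
width: 50.1
gripper_force: 0.0
```

>>> {"api": "send_rows", "payload": {
  "targets": [
    [[0,0,0],[0,-0.145,0]],
    [[0,0,0],[0,-0.145,0]],
    [[0,0,0],[0,-0.145,0]],
    [[0,0,0],[0,-0.145,0]],
    [[0,0,0],[0,-0.145,0]],
    [[0,0,0],[0,-0.145,0]],
    [[0,0,0],[0,0,0]],
    [[0,0,0],[0,0,0]]
  ]
}}

```text
time_s: 3.0
eef_pos: [524.4, -42.2, 261.5]
ee_rot: [-3.102, 0.677, 2.969]
ft_force: [0.3, 0.1, -0.4]
width: 50.1
gripper_force: 0.0
```

```bash
python3 - <<'E'
from h import *
s=env.sense();print(s["time_s"],s["qpos"],s["eef_pos"],s["ee_rot"],s["ft_force"])
go(hold(w(-60.5,-48.6,105),.873,120),tool(.873))
cv2.imwrite("pics/side1.png",env.read_camera("side")[:,:,::-1])
E
```

```text
3.0 [-0.321 -0.086  0.19   2.361  0.848  0.323  0.517] [524.4   -42.176 261.536] [-3.102  0.677  2.969] [ 0.26   0.113 -0.398]
d tool mm [44.126 15.404 81.313] turn [-0.044 -0.196 -0.001] n 1
```

View pics/side1.png

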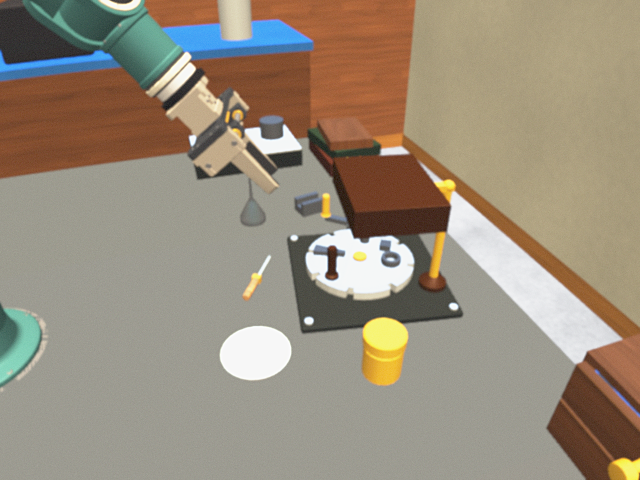

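The side view shows the gripper tilted forward in front of the stand, clear of the shade, with the fingertips near (272,186). The tilt stalled at 0.68 because joint 4 is close to its limit. I'll use a tilt of 0.75, nearer the handle.

```bash
python3 - <<'E'
from h import *
t=.75
go(hold(w(-60.5,-48.6,105),t,70),tool(t),5)
E
```

```text
d tool mm [ 5.764  3.52  25.879] turn [-0.009 -0.014 -0.001] n 5
```

>>> {"api": "send_rows", "payload": {
  "targets": [
    [[0.006,0.0035,0.026],[-0.009,-0.014,0]],
    [[0.006,0.0035,0.026],[-0.009,-0.014,0]],
    [[0.006,0.0035,0.026],[-0.009,-0.014,0]],
    [[0.006,0.0035,0.026],[-0.009,-0.014,0]],
    [[0.006,0.0035,0.026],[-0.009,-0.014,0]],
    [[0,0,0],[0,0,0]],
    [[0,0,0],[0,0,0]]
  ]
}}

```text
time_s: 3.75
eef_pos: [564.3, -48.7, 195.7]
ee_rot: [-3.103, 0.733, 2.972]
ft_force: [0.5, 0.2, -0.2]
width: 50.3
gripper_force: 0.0
```

```bash
python3 - <<'E'
from h import *
t=.75
s=env.sense();print(s["qpos"],s["eef_pos"],s["ee_rot"])
go(hold(w(-60.5,-48.6,105),t),tool(t),4)
E
```

```text
[-0.232  0.127  0.143  2.386  1.934  0.212 -0.58 ] [564.296 -48.666 195.745] [-3.103  0.733  2.972]
d tool mm [ 5.033  4.22  30.451] turn [-0.01  -0.004 -0.001] n 4
```

```bash
python3 - <<'E'
from h import *
t=.6
go(hold(w(-60.5,-48.6,105),t,75),tool(t),5)
E
```

```text
d tool mm [2.6   2.759 9.473] turn [-0.008  0.027 -0.001] n 5
```

>>> {"api": "send_rows", "payload": {
  "targets": [
    [[0,0,0],[-0.02,0.06,0]],
    [[0,0,0],[-0.02,0.06,0]],
    [[0,0,0],[0,0.02,0]],
    [[0,0,0],[0,0,0]],
    [[0,0,0],[0,0,0]]
  ]
}}

```text
time_s: 4.25
eef_pos: [561.5, -52.7, 194.4]
ee_rot: [-3.106, 0.659, 2.969]
ft_force: [-0.3, 1.0, -0.0]
width: 49.9
gripper_force: 0.0
```

```bash
python3 - <<'E'
from h import *
t=.6
s=env.sense();print(s["qpos"],s["eef_pos"],s["ee_rot"])
go(hold(w(-60.5,-48.6,105),t,75),tool(t),5)
E
```

```text
[-0.186  0.123  0.12   2.341  1.328  0.173  0.045] [561.475 -52.731 194.379] [-3.106  0.659  2.969]
d tool mm [1.392 3.641 9.652] turn [-0.008  0.012 -0.001] n 5
```

```bash
cat > kin.py <<'E'
from h import *
import itertools
from scipy.optimize import least_squares as LS
D=[([-1.35900788,.46827713,-.01158585,1.6035139,.00599697,1.07139427,-.05629548],[163.77,628.5,213.75],[-3.14,0,2.88673]),
([-.321,-.086,.19,2.361,.848,.323,.517],[524.4,-42.2,261.5],[-3.102,.677,2.969]),
([-.232,.127,.143,2.386,1.934,.212,-.58],[564.3,-48.67,195.7],[-3.103,.733,2.972]),
([-.186,.123,.12,2.341,1.328,.173,.045],[561.5,-52.73,194.4],[-3.106,.659,2.969])]
def fk(q,s,L):
    A=R.identity();p=np.array([0,0,L[0]])
    ax='zyzyzyz';off=[None,None,[L[5],0,L[1]],None,[L[6],0,L[2]],None,[L[4],0,L[3]]]
    p=p.copy()
    for i in range(7):
        a=s[i]*q[i]+(L[7] if i==0 else L[8] if i==6 else 0)
        A=A*R.from_euler(ax[i],a)
        if off[i] is not None: p=p+A.apply(off[i])
    return p,A
def fit():
    best=None
    for sg in itertools.product([1,-1],repeat=4):
        s=[sg[0],1,sg[1],1,sg[2],1,sg[3]]
        f=lambda L:np.concatenate([np.r_[fk(q,s,L)[0]-p,300*(fk(q,s,L)[1].inv()*R.from_euler('xyz',e)).as_rotvec()] for q,p,e in D])
        for y in(0,np.pi):
          for b in (0,np.pi):
            r=LS(f,[350,350,350,280,0,0,0,b,y],x_scale=[100]*4+[20]*3+[1]*2)
            if best is None or r.cost<best[0]: best=(r.cost,s,r.x,r.fun)
    return best
if __name__=="__main__":
    b=fit();print(b)
    s,L=b[1],b[2]
    lo=np.array([-2.53,-.31,-1.57,.28,-1.29,.15,-2.92]);hi=np.array([2.53,2.02,1.55,2.44,4.43,1.84,2.92])
    for name,P in(("h0",w(-60.5,-48.6,105)),("h1",w(-67.5,39,105)),("k0",w(-37,168.6,90)),("k1",w(-55,130,90))):
      for t in(.5,.7,.9,1.1,1.3):
        for q5 in(0,np.pi):
          T=hold(P,t);A=tool(t)
          g=lambda q:np.r_[fk(q,s,L)[0]-T,300*(fk(q,s,L)[1].inv()*A).as_rotvec(),.3*q[2]]
          bb=min((LS(g,np.clip([-.1*0+j,.3,0,2.2,q5,.4,k],lo+.01,hi-.01),bounds=(lo,hi)) for j in(-.3,0) for k in(-2.5,0,2.5)),key=lambda r:r.cost)
          print(name,t,round(q5,1),"%.2f"%bb.cost,bb.x)
E
python3 kin.py
```

```text
(np.float64(95.40120993243796), [-1, 1, -1, 1, -1, 1, -1], array([328.691, 517.315, 509.962, 331.011, -15.067, -27.487,  13.713,
        -0.029,   1.547]), array([ 0.031, -0.609,  1.015,  0.011,  0.022, -1.424, -1.4  ,  4.87 ,
       -5.818, -5.398, -0.226,  0.394,  3.18 ,  0.49 ,  5.015, -6.073,
       -0.193,  0.536, -0.244,  0.94 , -0.212, -4.961, -0.402,  0.195]))
h0 0.5 0 0.00 [ 0.129  0.443 -0.167  2.148  1.181  0.15   0.265]
h0 0.5 3.1 0.00 [ 0.129  0.443 -0.167  2.148  1.181  0.15   0.265]
h0 0.7 0 0.00 [-0.012  0.468 -0.     2.294  2.839  0.328 -1.422]
h0 0.7 3.1 0.00 [-0.012  0.468  0.     2.294  2.839  0.328 -1.422]
h0 0.9 0 0.00 [-0.025  0.554  0.     2.376  2.941  0.692 -1.541]
h0 0.9 3.1 0.00 [-0.025  0.554 -0.     2.376  2.941  0.692 -1.541]
h0 1.1 0 0.00 [-0.039  0.698  0.     2.417  2.962  1.074 -1.589]
h0 1.1 3.1 0.00 [-0.039  0.698  0.     2.417  2.962  1.074 -1.589]
h0 1.3 0 0.00 [-0.05   0.877  0.     2.411  2.959  1.444 -1.622]
h0 1.3 3.1 0.00 [-0.05   0.877  0.     2.411  2.959  1.444 -1.622]
h1 0.5 0 0.00 [-0.2    0.455  0.     2.118  1.051  0.184  0.205]
h1 0
[... 1210 characters left out ...]
.911  0.     2.167  2.426  1.252 -1.552]
k1 0.5 0 0.00 [-0.358  0.541  0.     2.018  1.049  0.266  0.071]
k1 0.5 3.1 0.00 [-0.358  0.541 -0.     2.018  1.049  0.266  0.071]
k1 0.7 0 0.00 [-0.408  0.568  0.     2.143  2.066  0.39  -0.987]
k1 0.7 3.1 0.00 [-0.408  0.568  0.     2.143  2.066  0.39  -0.987]
k1 0.9 0 0.00 [-0.451  0.642  0.     2.218  2.377  0.679 -1.347]
k1 0.9 3.1 0.00 [-0.451  0.642 -0.     2.218  2.377  0.679 -1.347]
k1 1.1 0 0.00 [-0.491  0.76  -0.     2.252  2.468  0.997 -1.504]
k1 1.1 3.1 0.00 [-0.491  0.76  -0.     2.252  2.468  0.997 -1.504]
k1 1.3 0 0.00 [-0.52   0.907  0.     2.244  2.486  1.307 -1.6  ]
k1 1.3 3.1 0.00 [-0.52   0.907 -0.     2.244  2.486  1.307 -1.6  ]
```

```bash
python3 - <<'E'
from h import *
t=.9
go(hold(w(-60.5,-48.6,160),t),tool(t),8)
E
```

```text
d tool mm [-3.485  2.45   9.887] turn [-0.005 -0.03  -0.   ] n 8
```

>>> {"api": "send_rows", "payload": {
  "targets": [
    [[-0.0035,0.0025,0.01],[-0.005,-0.03,0]],
    [[-0.0035,0.0025,0.01],[-0.005,-0.03,0]],
    [[-0.0035,0.0025,0.01],[-0.005,-0.03,0]],
    [[-0.0035,0.0025,0.01],[-0.005,-0.03,0]],
    [[-0.0035,0.0025,0.01],[-0.005,-0.03,0]],
    [[-0.0035,0.0025,0.01],[-0.005,-0.03,0]],
    [[-0.0035,0.0025,0.01],[-0.005,-0.03,0]],
    [[-0.0035,0.0025,0.01],[-0.005,-0.03,0]],
    [[0,0,0],[0,0,0]],
    [[0,0,0],[0,0,0]]
  ]
}}

```text
time_s: 5.25
eef_pos: [627.3, -51.3, 158.7]
ee_rot: [-3.126, 0.864, 2.979]
ft_force: [-0.1, -1.3, -1.3]
width: 50.2
gripper_force: 0.0
```

```bash
python3 - <<'E'
from h import *
t=.9
s=env.sense();print(s["qpos"],s["eef_pos"],s["ee_rot"])
go(hold(w(-60.5,-48.6,160),t),tool(t),5)
E
```

```text
[ 0.117  0.349 -0.212  2.339  2.56   0.466 -1.147] [627.311 -51.314 158.678] [-3.126  0.864  2.979]
d tool mm [0.753 0.842 2.278] turn [-0.003 -0.007  0.   ] n 5
```

```bash
python3 - <<'E'
from h import *
t=.9
go(hold(w(-60.5,-48.6,105),t),tool(t),5)
E
```

```text
d tool mm [9.117 0.956 9.421] turn [-0.003 -0.007  0.   ] n 5
```

>>> {"api": "send_rows", "payload": {
  "targets": [
    [[0.004,0.001,0.0054],[-0.003,-0.007,0]],
    [[0.01,0.001,0.01],[-0.003,-0.007,0]],
    [[0.01,0.001,0.01],[-0.003,-0.007,0]],
    [[0.01,0.001,0.01],[-0.003,-0.007,0]],
    [[0.01,0.001,0.01],[-0.003,-0.007,0]],
    [[0,0,0],[0,0,0]],
    [[0,0,0],[0,0,0]]
  ]
}}

```text
time_s: 5.95
eef_pos: [635.3, -47.8, 96.1]
ee_rot: [-3.14, 0.9, 2.979]
ft_force: [-0.0, -0.1, -0.7]
width: 50.2
gripper_force: 0.0
```

```bash
python3 - <<'E'
from h import *
t=.9
s=env.sense();print(s["qpos"],s["eef_pos"],s["ee_rot"])
go(hold(w(-60.5,-48.6,105),t),tool(t),1)
cv2.imwrite("pics/side2.png",cv2.resize(env.read_camera("side")[100:340,180:500,::-1],None,fx=2,fy=2))
E
```

```text
[ 0.165  0.539 -0.269  2.349  2.714  0.687 -1.267] [635.347 -47.844  96.092] [-3.14   0.9    2.979]
d tool mm [ 2.812 -0.697  0.827] turn [ 0.002 -0.     0.002] n 1
```

View pics/side2.png

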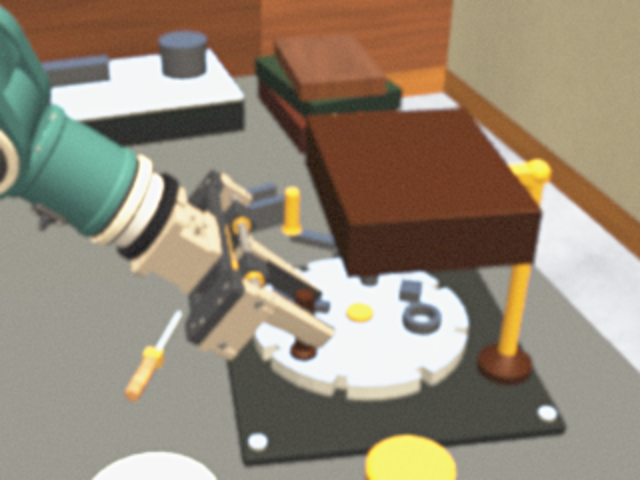

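The crop shows the handle between the open fingers, with its top near (305,297) and collar near (303,350). The gripper is well clear of the shade, so I'll close on the handle.

>>> {"api": "send_rows", "payload": {
  "targets": [
    [[0,0,0],[0,0,0]],
    [[0,0,0],[0,0,0]],
    [[0,0,0],[0,0,0]],
    [[0,0,0],[0,0,0]],
    [[0,0,0],[0,0,0]]
  ],
  "jaw": 0,
  "newtons": 20
}}

```text
time_s: 6.5
eef_pos: [635.4, -48.6, 96.5]
ee_rot: [-3.14, 0.901, 2.978]
ft_force: [-2.5, -0.6, 2.5]
width: 17.1
gripper_force: 20.0
```

```bash
python3 - <<'E'
from h import *
t=.9
s=env.sense();print(s["eef_pos"],s["ee_rot"],s["width"],s["gripper_force"],s["ft_force"])
h=s["eef_pos"]-R.from_euler('xyz',s["ee_rot"]).apply([0,0,18.7])
hs=RS.inv().apply(h-O);print("hold in stand",hs, np.hypot(*hs[:2]))
a0=np.arctan2(hs[1],hs[0])%(2*np.pi);a=np.linspace(a0,np.radians(150),13);print("turn",np.radians(150)-a0)
P=np.array([w(78*np.cos(x),78*np.sin(x),105) for x in a]);print(tool(t).inv().apply(np.diff(P,axis=0)))
E
```

```text
[635.421 -48.631  96.499] [-3.14   0.901  2.978] 17.112503414958006 20.000914111733437 [-2.527 -0.632  2.516]
hold in stand [-59.211 -48.668 108.108] 76.64545692499973
turn -1.2115781657429316
[[ 2.912  6.326 -3.67 ]
 [ 2.501  6.766 -3.152]
 [ 2.065  7.137 -2.602]
 [ 1.607  7.435 -2.025]
 [ 1.133  7.658 -1.428]
 [ 0.647  7.803 -0.816]
 [ 0.155  7.868 -0.195]
 [-0.339  7.853  0.427]
 [-0.829  7.758  1.045]
 [-1.311  7.584  1.652]
 [-1.779  7.333  2.242]
 [-2.23   7.007  2.81 ]]
```

>>> {"api": "send_rows", "payload": {
  "targets": [
    [[0.0029,0.0063,-0.0037],[0,0,0]],
    [[0.0025,0.0068,-0.0032],[0,0,0]],
    [[0.0021,0.0071,-0.0026],[0,0,0]],
    [[0.0016,0.0074,-0.002],[0,0,0]],
    [[0.0011,0.0077,-0.0014],[0,0,0]],
    [[0.0006,0.0078,-0.0008],[0,0,0]],
    [[0.0002,0.0079,-0.0002],[0,0,0]],
    [[-0.0003,0.0079,0.0004],[0,0,0]],
    [[-0.0008,0.0078,0.001],[0,0,0]],
    [[-0.0013,0.0076,0.0017],[0,0,0]],
    [[-0.0018,0.0073,0.0022],[0,0,0]],
    [[-0.0022,0.007,0.0028],[0,0,0]]
  ]
}}

```text
time_s: 7.7
eef_pos: [641.8, 37.6, 95.7]
ee_rot: [-3.138, 0.9, 2.975]
ft_force: [-4.2, -4.9, 4.0]
width: 17.2
gripper_force: 20.0
```

>>> {"api": "send_rows", "payload": {
  "targets": [
    [[0,0,0],[0,0,0]],
    [[0,0,0],[0,0,0]],
    [[0,0,0],[0,0,0]]
  ]
}}

```text
time_s: 8.0
eef_pos: [642.8, 39.2, 95.9]
ee_rot: [-3.14, 0.9, 2.977]
ft_force: [4.6, -3.1, -4.1]
width: 17.1
gripper_force: 20.0
```

```bash
python3 - <<'E'
from h import *
s=env.sense();print(s["qpos"],s["width"],s["gripper_force"],s["ft_force"])
h=s["eef_pos"]-R.from_euler('xyz',s["ee_rot"]).apply([0,0,18.7])
hs=RS.inv().apply(h-O);print("hold in stand",hs, np.hypot(*hs[:2]),"ang err",np.arctan2(hs[1],hs[0])-np.radians(150))
E
```

```text
[-0.043  0.554 -0.286  2.313  2.44   0.734 -1.18 ] 17.141645787602222 20.003213424934074 [ 4.558 -3.125 -4.058]
hold in stand [-66.469  39.212 107.482] 77.17295331403251 ang err -0.009388358108921135
```

>>> {"api": "send_rows", "payload": {
  "targets": [
    [[0,0,0],[0,0,0]],
    [[0,0,0],[0,0,0]],
    [[0,0,0],[0,0,0]],
    [[0,0,0],[0,0,0]]
  ],
  "jaw": 0.05
}}

```text
time_s: 8.4
eef_pos: [642.5, 41.3, 96.1]
ee_rot: [-3.141, 0.9, 2.98]
ft_force: [-0.1, -0.3, -0.1]
width: 47.2
gripper_force: 0.0
```

>>> {"api": "send_rows", "payload": {
  "targets": [
    [[-0.008,0,-0.007],[0,0,0]],
    [[-0.008,0,-0.007],[0,0,0]],
    [[-0.008,0,-0.007],[0,0,0]],
    [[-0.008,0,-0.007],[0,0,0]],
    [[-0.008,0,-0.007],[0,0,0]],
    [[-0.008,0,-0.007],[0,0,0]],
    [[-0.008,0,-0.007],[0,0,0]],
    [[-0.004,0.015,-0.003],[0,0,0]],
    [[0,0.03,0],[0,0,0]],
    [[0,0.03,0],[0,0,0]],
    [[0,0.03,0],[0,0,0]],
    [[0,0.02,0],[0,0,0]]
  ]
}}

```text
time_s: 9.6
eef_pos: [659.6, 167.5, 176.2]
ee_rot: [3.141, 0.9, 2.98]
ft_force: [-0.4, 0.1, 0.3]
width: 50.0
gripper_force: 0.0
```

```bash
python3 - <<'E'
from h import *
s=env.sense();print(s["eef_pos"],s["ee_rot"],s["qpos"],s["ft_force"])
cv2.imwrite("pics/top3.png",env.read_camera("top")[:,:,::-1]);cv2.imwrite("pics/side3.png",env.read_camera("side")[:,:,::-1])
T=cv2.imread("pics/top3.png");S=cv2.imread("pics/side3.png")
a=cv2.resize(T[90:270,230:430],(400,360));b=cv2.resize(S[165:345,280:480],(400,360))
cv2.imwrite("pics/m3.png",np.hstack([a,b]))
E
```

```text
[659.604 167.461 176.153] [3.141 0.9   2.98 ] [-0.317  0.429 -0.272  2.168  1.9    0.669 -0.821] [-0.434  0.122  0.265]
```

View pics/m3.png

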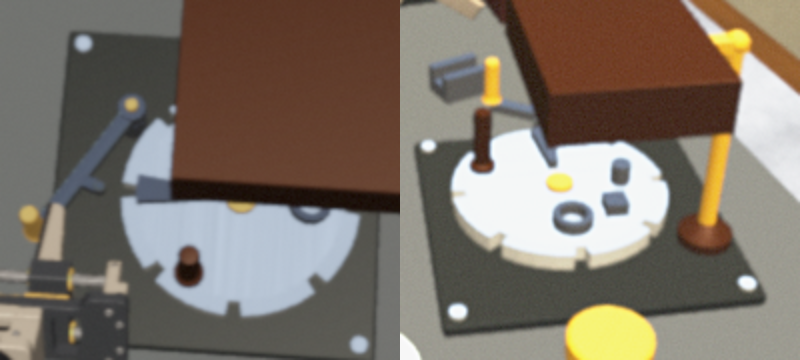

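The left half shows the wedge now pointing left at the lock arm (tip near (140,190)) and the handle near (188,260). I'll check the angle from the rim notches.

```bash
cat > ang.py <<'E'
from h import *
import sys
def proj(n,P):
    c=env.calibration(n);Rw=R.from_euler('xyz',c["orientation"]).inv()
    return cv2.projectPoints(np.array(P),Rw.as_rotvec(),-Rw.apply(c["eye"]),c["intrinsics"],c["distortion"])[0].reshape(-1,2)
def run(i,o=(0,0)):
  for n,th in(("top",115),("side",190)):
    g=cv2.cvtColor(cv2.imread(f"pics/{n}{i}.png"),6)
    a=np.arange(0,360,.5);P=[w(95*np.cos(x)+o[0],95*np.sin(x)+o[1],60) for x in np.radians(a)]
    p=proj(n,P).astype(np.float32);v=cv2.remap(g,p[None,:,0],p[None,:,1],1)[0]
    d=v<th;e=np.flatnonzero(np.diff(d.astype(int)));print(n,[(a[x],a[y],round((a[x]+a[y])/2+.25,1)) for x,y in zip(e[:-1],e[1:]) if d[x+1]])
run(sys.argv[1])
E
python3 ang.py 0; python3 ang.py 3
python3 - <<'E'
from h import *
p,g=tri([(230+188/2,90+250/2)],[(280+482/2,165+110/2+2)]);print(p,g,RS.inv().apply(p-O))
p,g=tri([(230+29/2,90+211/2)],[(280+492/2,165+60/2)]);print("knob",p,g,RS.inv().apply(p-O))
E
```

```text
top [(np.float64(65.5), np.float64(71.0), np.float64(68.5)), (np.float64(110.5), np.float64(116.0), np.float64(113.5)), (np.float64(155.5), np.float64(161.0), np.float64(158.5)), (np.float64(200.5), np.float64(206.0), np.float64(203.5)), (np.float64(245.5), np.float64(251.0), np.float64(248.5))]
side [(np.float64(19.5), np.float64(24.5), np.float64(22.2)), (np.float64(41.5), np.float64(89.0), np.float64(65.5)), (np.float64(110.5), np.float64(117.0), np.float64(114.0)), (np.float64(291.5), np.float64(294.5), np.float64(293.2))]
top [(np.float64(41.0), np.float64(47.0), np.float64(44.2)), (np.float64(86.5), np.float64(92.0), np.float64(89.5)), (np.float64(131.5), np.float64(137.0), np.float64(134.5)), (np.float64(176.5), np.float64(182.0), np.float64(179.5)), (np.float64(221.5), np.float64(227.0), np.float64(224.5))]
side [(np.float64(40.5), np.float64(95.5), np.float64(68.2)), (np.float64(123.5), np.float64(140.0), np.float64(132.0)), (np.float64(224.5), np.float64(226.5), np.float64(225.8))]
[[764.963 -60.341 152.797]] [342.098] [[ 85.145 -38.805 152.797]]
knob [[821.396  38.875 155.482]] [389.537] [[124.408  68.372 155.482]]
```

```bash
python3 - <<'E'
from h import *
t=.9
p,g=tri([(244.7,196)],[(326,196)]);print("knob",p,g,RS.inv().apply(p-O))
go(hold(w(-37,169,93),t),tool(t),6)
E
```

```text
knob [[679.162 164.524 102.12 ]] [1.14] [[-36.632 168.791 102.12 ]]
d tool mm [ 8.818 -0.202 14.275] turn [0.001 0.    0.001] n 6
```

>>> {"api": "send_rows", "payload": {
  "targets": [
    [[0.009,0,0.014],[0,0,0]],
    [[0.009,0,0.014],[0,0,0]],
    [[0.009,0,0.014],[0,0,0]],
    [[0.009,0,0.014],[0,0,0]],
    [[0.009,0,0.014],[0,0,0]],
    [[0.009,0,0.014],[0,0,0]],
    [[0,-0.001,0],[0,0,0]],
    [[0,0,0],[0,0,0]]
  ]
}}

```text
time_s: 10.5
eef_pos: [690.9, 156.8, 80.9]
ee_rot: [-3.139, 0.9, 2.979]
ft_force: [0.2, 0.0, 0.3]
width: 50.2
gripper_force: 0.0
```

```bash
python3 - <<'E'
from h import *
t=.9
s=env.sense();print(s["qpos"],s["ft_force"])
go(hold(w(-37,169,93),t),tool(t),1)
cv2.imwrite("pics/side4.png",cv2.resize(env.read_camera("side")[130:330,240:480,::-1],None,fx=2.5,fy=2.5))
E
```

```text
[-0.277  0.653 -0.265  2.125  2.154  0.753 -1.042] [0.195 0.005 0.3  ]
d tool mm [-1.279  5.907  0.785] turn [-0.    -0.     0.002] n 1
```

View pics/side4.png

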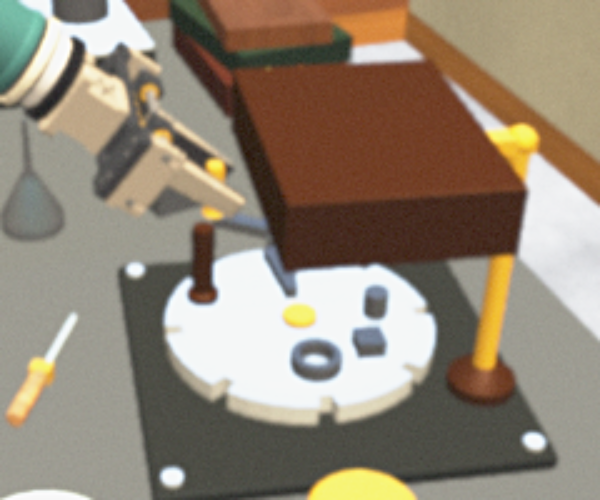

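The knob, near (215,175), is between the open fingers and the handle is clear. I'll centre on it and close.

>>> {"api": "send_rows", "payload": {
  "targets": [
    [[-0.001,0.003,0],[0,0,0]],
    [[0,0.003,0],[0,0,0]],
    [[0,0,0],[0,0,0]]
  ]
}}

```text
time_s: 10.85
eef_pos: [693.0, 165.3, 82.5]
ee_rot: [3.141, 0.901, 2.979]
ft_force: [-0.9, -0.1, 0.6]
width: 49.8
gripper_force: 0.0
```

>>> {"api": "send_rows", "payload": {
  "targets": [
    [[0,0,0],[0,0,0]],
    [[0,0,0],[0,0,0]],
    [[0,0,0],[0,0,0]],
    [[0,0,0],[0,0,0]],
    [[0,0,0],[0,0,0]]
  ],
  "jaw": 0,
  "newtons": 20
}}

```text
time_s: 11.35
eef_pos: [692.8, 163.7, 81.5]
ee_rot: [-3.14, 0.9, 2.979]
ft_force: [-0.7, -1.1, -0.1]
width: 15.5
gripper_force: 20.0
```

```bash
cat > k.py <<'E'
from h import *
t=.9
s=env.sense();print(s["eef_pos"],s["width"],s["gripper_force"],s["ft_force"])
h=s["eef_pos"]-R.from_euler('xyz',s["ee_rot"]).apply([0,0,18.7])
hs=RS.inv().apply(h-O)-[75,98,0];r=np.hypot(*hs[:2]);a0=np.arctan2(hs[1],hs[0]);a1=np.arctan2(32,-130);print("r",r,"lock",a1-a0)
a=np.linspace(a0,a1+.01,9);P=np.array([w(75+134*np.cos(x),98+134*np.sin(x),90) for x in a]);print(tool(t).inv().apply(np.diff(P,axis=0)))
E
python3 k.py
```

```text
[692.803 163.74   81.496] 15.511370587466699 19.999940958805382 [-0.67  -1.118 -0.091]
r 133.87450923426175 lock 0.32875436165276284
[[ 1.84  -4.84  -2.319]
 [ 1.711 -4.961 -2.156]
 [ 1.579 -5.073 -1.99 ]
 [ 1.444 -5.176 -1.82 ]
 [ 1.307 -5.27  -1.647]
 [ 1.167 -5.354 -1.47 ]
 [ 1.025 -5.429 -1.292]
 [ 0.881 -5.494 -1.11 ]]
```

>>> {"api": "send_rows", "payload": {
  "targets": [
    [[0.0018,-0.0048,-0.0023],[0,0,0]],
    [[0.0017,-0.005,-0.0022],[0,0,0]],
    [[0.0016,-0.0051,-0.002],[0,0,0]],
    [[0.0014,-0.0052,-0.0018],[0,0,0]],
    [[0.0013,-0.0053,-0.0016],[0,0,0]],
    [[0.0012,-0.0054,-0.0015],[0,0,0]],
    [[0.001,-0.0054,-0.0013],[0,0,0]],
    [[0.0009,-0.0055,-0.0011],[0,0,0]],
    [[0,0,0],[0,0,0]],
    [[0,0,0],[0,0,0]]
  ]
}}

```text
time_s: 12.35
eef_pos: [667.9, 126.6, 81.5]
ee_rot: [-3.141, 0.899, 2.98]
ft_force: [-3.6, 4.7, 0.8]
width: 15.5
gripper_force: 20.0
```

```bash
python3 k.py
```

```text
[667.933 126.646  81.482] 15.486831742742691 20.00046405941248 [-3.612  4.673  0.763]
r 134.82371521399236 lock -0.005409367491441941
[[ 0.011 -0.075 -0.014]
 [ 0.011 -0.075 -0.014]
 [ 0.011 -0.075 -0.014]
 [ 0.011 -0.075 -0.014]
 [ 0.011 -0.075 -0.014]
 [ 0.011 -0.075 -0.014]
 [ 0.011 -0.075 -0.014]
 [ 0.011 -0.075 -0.014]]
```

>>> {"api": "send_rows", "payload": {
  "targets": [
    [[0,-0.0015,0],[0,0,0]],
    [[0,-0.0015,0],[0,0,0]],
    [[0,0,0],[0,0,0]],
    [[0,0,0],[0,0,0]]
  ]
}}

```text
time_s: 12.75
eef_pos: [667.9, 126.6, 81.5]
ee_rot: [3.139, 0.899, 2.982]
ft_force: [-0.2, 9.6, -1.6]
width: 15.4
gripper_force: 20.0
```

>>> {"api": "send_rows", "payload": {
  "targets": [
    [[0,0.0015,0],[0,0,0]],
    [[0,0.001,0],[0,0,0]],
    [[0,0,0],[0,0,0]]
  ]
}}

```text
time_s: 13.05
eef_pos: [667.9, 126.6, 81.5]
ee_rot: [3.142, 0.899, 2.98]
ft_force: [-4.0, 4.1, 1.3]
width: 15.4
gripper_force: 20.0
```

>>> {"api": "send_rows", "payload": {
  "targets": [
    [[0,0,0],[0,0,0]],
    [[0,0,0],[0,0,0]],
    [[0,0,0],[0,0,0]],
    [[0,0,0],[0,0,0]]
  ],
  "jaw": 0.045
}}

```text
time_s: 13.45
eef_pos: [668.8, 124.1, 81.7]
ee_rot: [-3.139, 0.901, 2.978]
ft_force: [-0.1, 0.1, -0.6]
width: 44.2
gripper_force: 0.0
```

>>> {"api": "send_rows", "payload": {
  "targets": [
    [[-0.008,0,-0.007],[0,0,0]],
    [[-0.008,0,-0.007],[0,0,0]],
    [[-0.008,0,-0.007],[0,0,0]],
    [[-0.008,0,-0.007],[0,0,0]],
    [[-0.008,0,-0.007],[0,0,0]],
    [[-0.008,0,-0.007],[0,0,0]],
    [[-0.01,0,-0.02],[0,0,0]],
    [[-0.01,0,-0.02],[0,0,0]],
    [[-0.01,0,-0.02],[0,0,0]],
    [[-0.01,0,-0.02],[0,0,0]],
    [[0,0,0],[0,0,0]],
    [[0,0,0],[0,0,0]]
  ]
}}

```text
time_s: 14.65
eef_pos: [628.3, 132.2, 227.2]
ee_rot: [3.141, 0.901, 2.978]
ft_force: [0.4, -0.2, -1.0]
width: 45.0
gripper_force: 0.0
```

```bash
python3 - <<'E'
from h import *
s=env.sense();print(s["time_s"],s["eef_pos"],s["joint_velocities"],s["ft_force"])
for n in("top","side"): cv2.imwrite(f"pics/{n}5.png",env.read_camera(n)[:,:,::-1])
T=cv2.imread("pics/top5.png");S=cv2.imread("pics/side5.png")
cv2.imwrite("pics/m5.png",np.hstack([cv2.resize(T[90:270,230:430],(400,360)),cv2.resize(S[165:345,280:480],(400,360))]))
E
python3 ang.py 5
```

```text
14.65 [628.303 132.229 227.188] [ 0.006  0.035  0.005  0.002  0.005  0.    -0.001] [ 0.395 -0.183 -1.006]
top [(np.float64(41.0), np.float64(47.0), np.float64(44.2)), (np.float64(86.5), np.float64(92.0), np.float64(89.5)), (np.float64(131.5), np.float64(137.0), np.float64(134.5)), (np.float64(176.5), np.float64(182.0), np.float64(179.5)), (np.float64(221.5), np.float64(227.0), np.float64(224.5))]
side [(np.float64(40.5), np.float64(95.5), np.float64(68.2)), (np.float64(123.5), np.float64(140.0), np.float64(132.0)), (np.float64(224.5), np.float64(226.5), np.float64(225.8))]
```

View pics/m5.png

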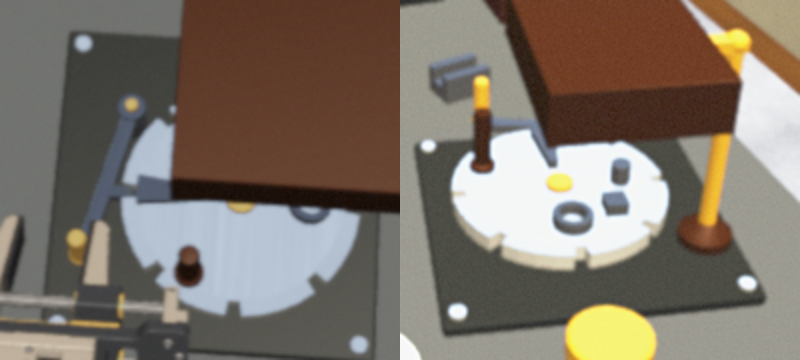

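The nose now sits in the notch at the wedge tip, near (128,190). The knob stopped at its home position against a firm stop, and the gripper is clear of everything, so I'm handing the job in.

```bash
python3 -c "
from cell import env
print(env.finish_job())"
```

```text
the job is handed in; nothing more can be done
None
```

I turned the table to the wedge station (measured about 0.01 rad off), swung the lock arm's nose home in the wedge's notch (about 0 rad), released it, backed the gripper clear and handed the job in at about 15 s. No verdict came back.

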